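# Shut down the wax plate and pack the shine case

### The job

Shut the shine stand for the night: the wax in the pots is still soft, so slide every pot flat along the warming plate, never lifting or tipping it, from the heater side into the outline ring of its own size, so that it stands within the ring. Stand all the daubers upright, bristles down, in the wooden case, and once they are in, lower its lid gently until it is fully closed. Leave the other things on the shelf where they are.

Things in the scene. Friction and masses are not known exactly. Their poses are not given: they have to be found in the camera images.
- plate: fixed polished metal warming plate (friction 0.3), 310 (x) by 300 (y) mm; origin at the centre of its underside. Flat top 14 mm above the work surface; edge lip 5 wide, 6 mm high. Three dark heater discs on its -y half (x = -100, 0, 100, y = -95 mm), where the pots start; three dark outline rings of different sizes on its +y half (y = +95 mm, same x), order varying
- pot_small: small covered wax pot, loose: steel cylinder 54 mm across and 28 mm tall, with an upright round dark wooden knob 22 mm across and 36 mm high on the middle of its lid (knob top 64 mm above its underside), about 0.14 kg. Origin at the centre of its underside, z up. May be absent
- ring_small: dark outline ring inlaid flush in the plate, line 4 mm wide, inner diameter 68 mm: the resting place of the small pot. Origin at its centre, on the plate's top
- pot_medium: medium covered wax pot, loose: steel cylinder 66 mm across and 37 mm tall, with an upright round dark wooden knob 22 mm across and 36 mm high on the middle of its lid (knob top 73 mm above its underside), about 0.19 kg. Origin at the centre of its underside, z up. May be absent
- ring_medium: dark outline ring inlaid flush in the plate, line 4 mm wide, inner diameter 80 mm: the resting place of the medium pot. Origin at its centre, on the plate's top
- pot_large: large covered wax pot, loose: steel cylinder 78 mm across and 46 mm tall, with an upright round dark wooden knob 22 mm across and 36 mm high on the middle of its lid (knob top 82 mm above its underside), about 0.24 kg. Origin at the centre of its underside, z up. May be absent
- ring_large: dark outline ring inlaid flush in the plate, line 4 mm wide, inner diameter 92 mm: the resting place of the large pot. Origin at its centre, on the plate's top
- case: fixed wooden case, 180 (x) by 165 (y) by 90 mm outside, walls and floor 6 mm, open on top under its lid; origin at the centre of its underside, +x towards the hinge. Room for three daubers standing, e.g. two at x = -42, y = +-36 mm and one at x = 18, y = 0
- case_lid (a joint): lid angle in rad: 0 closed flat on the case, grows as it opens, about 1.57 upright, at most 1.9. The hinge is stiff (1 to 3 N at the free edge): the lid stays where it is left and has to be pushed all the way down
- case_lid_hinge (a point): middle of the hinge line, along the case's y axis on its +x (far) top rim, 90 mm above the work surface
- case_lid_handle (a point): grip point of the brass knob on the lid's outer face near its free edge, 35 mm off the face. The lid is 180 mm (from the hinge) by 165 mm and 8 mm thick; with the lid open the outer face looks to the case's +x
- dauber_0: round dauber, loose, standing on its bristles: head 51 mm across and 27 mm high, above it a turned maple handle 22 mm across and 44 mm high (total 71 mm), about 0.09 kg. Origin at the centre of its underside, z up. All daubers are alike. May be absent
- dauber_1: round dauber, loose, standing on its bristles: head 51 mm across and 27 mm high, above it a turned maple handle 22 mm across and 44 mm high (total 71 mm), about 0.09 kg. Origin at the centre of its underside, z up. All daubers are alike. May be absent
- dauber_2: round dauber, loose, standing on its bristles: head 51 mm across and 27 mm high, above it a turned maple handle 22 mm across and 44 mm high (total 71 mm), about 0.09 kg. Origin at the centre of its underside, z up. All daubers are alike. May be absent
- dish: shallow rectangular tin dish, 115 by 90 mm, bystander (an amber bar of soap lies in it); origin at the centre of its underside
- soap: amber soap bar in the dish, bystander; origin at the centre of its underside
- ashtray: green glass ashtray, 110 mm across, bystander; origin at the centre of its underside
- boot_hook: steel boot hook with turned handle, lying, about 190 mm, bystander
- cream_jar: amber jar, 64 mm across, 60 mm tall, bystander; origin at the centre of its underside
- tin: round flat brass tin, 84 mm across, 26 mm tall, bystander; origin at the centre of its underside
- brush: long-handled brush, lying, bystander
Not all that is in view belongs to the job. What is shaped like the dauber_0 but green or red is not meant.

How it is judged:
By the outcome, as a careful person would: the job done as asked, in the order asked, and still so for the second after the job is handed in, with the robot touching nothing.
Of pot_small, pot_medium, pot_large only 2 to 3 are there at a start; the rules pass over those that are not, and their reading is None.
Of dauber_0, dauber_1, dauber_2 only 2 to 3 are there at a start; the rules pass over those that are not, and their reading is None.
At some moment in a run one of pot_small, pot_medium, pot_large, dauber_0, dauber_1, dauber_2 may be knocked a few centimetres aside while the robot is not near it.
It also fails if it takes over 210 s, if anything falls off the work surface, if the arm or the gripper's body presses on something with over 40 N, if the wrist force passes 120 N, or if a joint passes its speed limit or range.

### The arm

A 6-joint arm with a two-finger parallel gripper is mounted at the origin on the work surface. World frame = base frame: x ahead of the robot, y to its left, z up, the work surface at z = 0. Lengths are in m, angles in degrees, forces in N, time in s.
With the tool pointing down it reaches from about 0.4 to 0.825 m from the base axis. Payload 7 kg.
Tool frame: the origin (TCP) lies midway between the tips of the shut fingers; the grasp point (between the pads) lies 19 mm behind it; z points along the fingers, y is the line along which they close (so a half turn about z gives the same grasp; the last joint's range is limited). The gripper opens to 88 mm and grips with 3 to 60 N. Pads are 19 mm wide; open, the fingers measure 130 mm over their backs; the gripper's body (78 mm by 193 mm) begins 47 mm behind the grasp point.
Start: joints at [-59.868, 20.546, 0.682, 0, -70.136, -16.507], TCP at [0.159, -0.656, 0.227] pointing down, gripper open.
Joint ranges: [-176.03, 176.03], [-82.01, 121.73], [-58.28, 71.71], [-173.87, 95.51], [-174.79, -0.11], [-173.66, 173.66]. Speed limits (degrees/s): [136.94, 136.94, 172.46, 180, 180, 180].

### API

Orientations are given as a 3x3 rotation matrix whose columns are the frame's x, y, z axes.
In Python, from rig import robot gives the robot as it stands. Calls block until the motion is done:
- robot.goto(position, orientation): joint-space move of the TCP to a pose.
- robot.servo_line(position, ori=None, speed=0.15): straight line of the TCP; ori=None keeps the orientation; speed is the mean speed in m/s.
- robot.movej(angles): joint-space move.
- robot.move_gripper(opening): opening from 0.0 (shut) to 1.0 (fully open); the grip force is fixed at half the most; returns when the fingers have stopped.
- robot.dwell(seconds).
- robot.ik(position, orientation): joint angles nearest the present ones, or None.
- robot.grab_frame(name): name is "side" or "top" or "wrist"; returns (picture, depth): 480x640x3 uint8, red, green, blue; 480x640 float32, m along the optical axis (not along the pixel's ray), 0 where there is no reading.
- robot.camera_info(name): a dict with "vfov" (degrees; the focal length in pixels is half the picture's height over the tangent of half this angle, whatever the lens; pixels are square), "cx", "cy" (the principal point, pixels), "view" (4x4, takes a point from world to camera coordinates); the wrist camera has in their place "T_tool_cam" (4x4, takes a point from camera to tool coordinates, whose origin is the TCP and whose axes are the flange's). Camera axes: x right, y down, z forward; pixel columns grow to the right and rows downward; lengths in m; the calibration is good to about 2 mm. A picture is of the moment at which its call begins: read the wrist's pose just before it. camera_info takes no time and is no camera call.
A pose or a line that the arm cannot do raises robot.Unreachable and nothing moves.
- robot.job_done(): hands the job in; it is judged then, once.
Readings, each from a call of its own:
- robot.read_t(): time.
- robot.read_qpos(): joint angles.
- robot.read_qvel(): joint speeds.
- robot.read_effort(): joint torques, N m.
- robot.read_position(): TCP position.
- robot.read_tcp_rot(): TCP orientation.
- robot.read_force(): force on the tool from outside, world axes, zero at the start.
- robot.read_ft_torque(): the same for the moment, N m.
- robot.read_grip_width(): opening from 0.0 (shut) to 1.0 (fully open).
- robot.read_finger_force(): force on a finger pad.
Only numpy, scipy, OpenCV 4.12 (cv2) and the standard library are available. Lean on these libraries where they do the work, as an engineer would, in place of code of your own. Each camera call takes 0.05 s, during which the arm holds its last target. There are 200 camera calls.

## Working session

There is one attempt and no reset: what is moved stays moved. The work goes in short steps, each a Python script; the robot and the scene stay as the last script left them, time stands still between calls to the robot, and variables do not carry over. Pictures are saved under pics/ and viewed, at most 14 in all, crops included, and the job is handed in when it is done.

```bash
mkdir -p pics; ls; cat > h.py <<'E'
import numpy as np, cv2
from rig import robot
def save(n,im): cv2.imwrite(f'pics/{n}.png',cv2.cvtColor(im,cv2.COLOR_RGB2BGR))
def cam(name,pose=None):
    c=robot.camera_info(name); f=240/np.tan(np.radians(c['vfov']/2))
    if 'view' in c: T=np.linalg.inv(np.array(c['view']))
    else:
        A=np.eye(4);p,R=pose;A[:3,:3]=R;A[:3,3]=p;T=A@np.array(c['T_tool_cam'])
    return T,f,c['cx'],c['cy']
def pts(depth,C):
    T,f,cx,cy=C;v,u=np.mgrid[:480,:640]
    P=np.stack([(u-cx)/f*depth,(v-cy)/f*depth,depth],-1)
    return P@T[:3,:3].T+T[:3,3]
def ray(u,v,z,C):
    T,f,cx,cy=C;d=T[:3,:3]@np.array([(u-cx)/f,(v-cy)/f,1]);o=T[:3,3]
    return o+d*(z-o[2])/d[2]
def proj(p,C):
    T,f,cx,cy=C;q=np.linalg.inv(T)@np.r_[p,1];return q[0]/q[2]*f+cx,q[1]/q[2]*f+cy
E
python3 - <<'E'
from h import *
for n in('top','side'):
    im,d=robot.grab_frame(n);save(n+'0',im);np.savez('/tmp/'+n,im=im,d=d);print(robot.camera_info(n))
print(robot.camera_info('wrist'),robot.read_tcp_rot(),robot.read_t())
E
```

```text
pics
{'vfov': 43.11943904792093, 'cx': 320.98716228549057, 'cy': 241.48652068304523, 'view': array([[-0.00558494, -0.99993142,  0.01029407, -0.01021641],
       [-0.99341972,  0.00437036, -0.11444716,  0.53503709],
       [ 0.11439432, -0.01086551, -0.993376  ,  1.40560995],
       [ 0.        ,  0.        ,  0.        ,  1.        ]])}
{'vfov': 51.852647306162474, 'cx': 321.6735577329352, 'cy': 234.40239962989494, 'view': array([[ 0.94184464, -0.33603233,  0.00330934, -0.53655946],
       [-0.24639253, -0.69722828, -0.67317416,  0.20865025],
       [ 0.22851565,  0.63321008, -0.73947657,  1.17718577],
       [ 0.        ,  0.        ,  0.        ,  1.        ]])}
{'vfov': 61.3574227316699, 'cx': 318.2205243849873, 'cy': 247.94864574358851, 'T_tool_cam': array([[ 5.57745048e-04, -9.53658043e-01, -3.00892051e-01,
         8.09983818e-02],
       [ 9.99999688e-01,  3.63841432e-04,  7.00465718e-04,
         7.63953867e-04],
       [-5.58527772e-04, -3.00892348e-01,  9.53657949e-01,
        -1.58055481e-01],
       [ 0.00000000e+00,  0.00000000e+00,  0.00000000e+00,
         1.00000000e+00]])} [[-9.71884519e-01 -2.35457584e-01 -4.55072351e-04]
 [-2.35457993e-01  9.71883571e-01  1.36280097e-03]
 [ 1.21395518e-04  1.43163559e-03 -9.99998968e-01]] 0.1
```

View pics/top0.png

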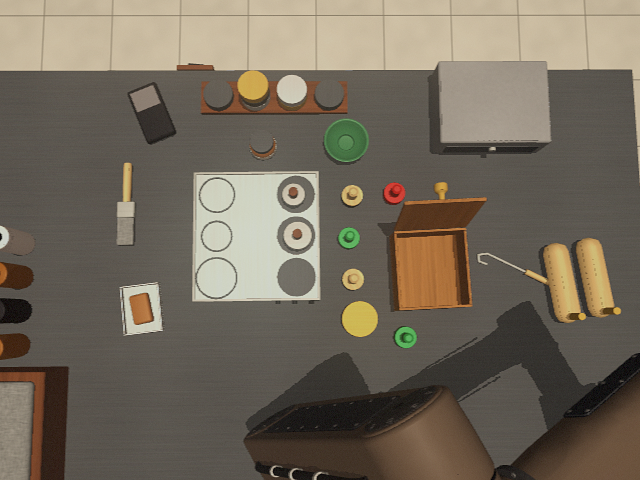

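View pics/side0.png

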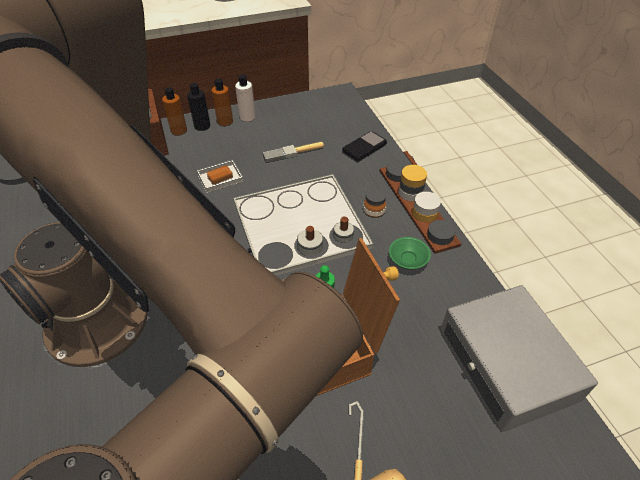

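Top view: natural daubers at (352,196) and (353,280). Lookalikes to reject are green (349,237), green (405,337) and red (394,193). The pots are at (293,194) and (297,235), the rings at (217,195), (216,237) and (217,278), and the open case at (432,270). The arm hides the bottom of the picture. Next I measure.

```bash
python3 - <<'E'
from h import *
Z=np.load('/tmp/top.npz');im,d=Z['im'],Z['d'];C=cam('top');P=pts(d,C)
def rep(n,box,zlo,zhi):
    u0,v0,u1,v1=box;q=P[v0:v1,u0:u1].reshape(-1,3);q=q[(q[:,2]>zlo)&(q[:,2]<zhi)]
    c=(q.max(0)+q.min(0))/2
    print(n,len(q),'mean',q.mean(0).round(4),'mid',c.round(4),'ext',np.ptp(q,axis=0).round(4),'zmax',q[:,2].max().round(4))
for n,b in dict(potA=(270,170,315,213),potB=(275,215,318,257)).items():
    rep(n+' knob',b,.065,.2);rep(n+' body',b,.03,.065)
for n,b in dict(d0=(335,180,370,212),d1=(335,264,370,296),green=(335,222,365,254)).items():
    rep(n+' handle',b,.05,.2);rep(n+' head',b,.015,.05)
rep('case rim',(385,220,480,320),.07,.1)
rep('lid',(385,175,495,235),.1,.5)
b=(400,190,470,240)
q=P[182:206,434:452].reshape(-1,3);print('knob',q[::20].round(3))
rep('plate',(185,165,325,305),.004,.03)
g=cv2.cvtColor(im,cv2.COLOR_RGB2GRAY)
m=(g<110).astype(np.uint8)
cs,_=cv2.findContours(m[175:300,196:240],cv2.RETR_CCOMP,cv2.CHAIN_APPROX_NONE)
for c in cs:
    if len(c)>40:
        (x,y),r=cv2.minEnclosingCircle(c);p=ray(x+196,y+175,.014,C);p2=ray(x+196+r,y+175,.014,C)
        e=cv2.fitEllipse(c);print('ring',p.round(4),'diam',2*np.linalg.norm(p-p2).round(4),len(c),e)
# case rim image corners, plate corner rays
for uv in [(193,172),(319,172),(320,300),(193,300)]:print('plate',ray(*uv,.018,C).round(4))
for uv in [(397,309),(471,305),(468,229),(395,232)]:print('case',ray(*uv,.09,C).round(4))
cv2.imwrite('pics/crop1.png',cv2.resize(cv2.cvtColor(im[150:350,180:500],cv2.COLOR_RGB2BGR),(800,500),interpolation=cv2.INTER_CUBIC))
E
```

```text
potA knob 74 mean [0.6467 0.0537 0.0764] mid [0.6474 0.0538 0.0743] ext [0.0204 0.0187 0.0184] zmax 0.0835
potA body 375 mean [0.6451 0.0535 0.0416] mid [0.6465 0.0542 0.0478] ext [0.0555 0.0548 0.0327] zmax 0.0642
potB knob 79 mean [0.5474 0.044  0.0851] mid [0.5479 0.0435 0.0798] ext [0.0197 0.0208 0.0237] zmax 0.0917
potB body 600 mean [0.5476 0.0437 0.0501] mid [0.5488 0.0444 0.0516] ext [0.0675 0.0677 0.024 ] zmax 0.0636
d0 handle 82 mean [ 0.6463 -0.086   0.0686] mid [ 0.6473 -0.0866  0.0648] ext [0.0224 0.0212 0.0284] zmax 0.079
d0 head 272 mean [ 0.6436 -0.0848  0.027 ] mid [ 0.6467 -0.0857  0.0323] ext [0.0501 0.0486 0.0339] zmax 0.0492
d1 handle 77 mean [ 0.4463 -0.086   0.0695] mid [ 0.4473 -0.0863  0.0696] ext [0.0207 0.0209 0.0124] zmax 0.0758
d1 head 282 mean [ 0.4457 -0.085   0.0271] mid [ 0.4462 -0.0858  0.0287] ext [0.0473 0.048  0.0248] zmax 0.0412
green handle 76 mean [ 0.5445 -0.0774  0.0683] mid [ 0.5452 -0.0784  0.0631] ext [0.02   0.0212 0.0239] zmax 0.0751
green head 279 mean [ 0.5431 -0.0764  0.0269] mid [ 0.5449 -0.0774  0.0309] ext [0.0508 0.0481 0.0301] zm
[... 707 characters left out ...]
  0.266]
 [ 0.584 -0.246  0.256]
 [ 0.582 -0.251  0.253]]
plate 15413 mean [0.5479 0.1511 0.0139] mid [0.5577 0.1477 0.0169] ext [0.3388 0.3384 0.0258] zmax 0.0298
ring [0.4142 0.2442 0.014 ] diam 0.0556 47 ((17.751178741455078, 108.6692123413086), (27.93917465209961, 32.802207946777344), 113.01834106445312)
ring [0.6765 0.2372 0.014 ] diam 0.0676 57 ((20.82213592529297, 15.474733352661133), (25.324569702148438, 31.13566780090332), 92.24000549316406)
plate [0.7065 0.2948 0.018 ]
plate [ 0.7056 -0.0092  0.018 ]
plate [ 0.3975 -0.0099  0.018 ]
plate [0.3991 0.2891 0.018 ]
case [ 0.3751 -0.1817  0.09  ]
case [ 0.3831 -0.3483  0.09  ]
case [ 0.5553 -0.3473  0.09  ]
case [ 0.5491 -0.1806  0.09  ]
```

View pics/crop1.png

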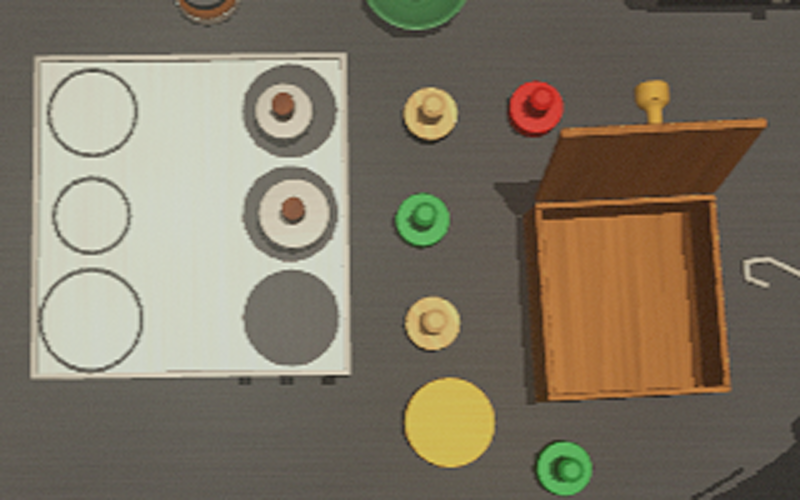

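The small pot is at (0.647, 0.054) and the medium at (0.548, 0.044). By size, the rings are medium at x≈0.65, small at 0.55 and large (unused) at 0.45. I raise the arm over the lid, look at the area it had hidden, and locate the pots and rings more precisely.

```bash
cat >> h.py <<'E'
R=np.array([[-1.,0,0],[0,1,0],[0,0,-1]])
def wrist():
    pose=(np.array(robot.read_position()),np.array(robot.read_tcp_rot()));im,d=robot.grab_frame('wrist')
    C=cam('wrist',pose);return im,d,C,pts(d,C)
def knob(P,xy,zlo,zhi,r=.05):
    q=P.reshape(-1,3);q=q[(q[:,2]>zlo)&(q[:,2]<zhi)&(np.hypot(q[:,0]-xy[0],q[:,1]-xy[1])<r)]
    if len(q)<15:return None
    return np.r_[(np.percentile(q,2,0)+np.percentile(q,98,0))[:2]/2,len(q)]
E
python3 - <<'E'
from h import *
p=robot.read_position()
robot.servo_line([p[0],p[1],.42],speed=.25)
robot.goto([.5,.05,.45],R)
im,d,C,P=wrist();save('w1',im);np.savez('/tmp/w1',im=im,d=d,P=P)
t,dt=robot.grab_frame('top');save('top1',t);np.savez('/tmp/top1',im=t,d=dt)
print(knob(P,(.647,.054),.065,.09),knob(P,(.548,.044),.065,.1),robot.read_t(),robot.read_qpos())
E
```

```text
[6.49223317e-01 5.33737732e-02 2.07000000e+02] [5.50246741e-01 4.44919709e-02 2.50000000e+02] 3.8917 [ 2.80916855e+01  1.74692612e-01  3.58004962e+00  6.59113930e-04
 -9.34166584e+01 -1.18139284e+02]
```

View pics/w1.png

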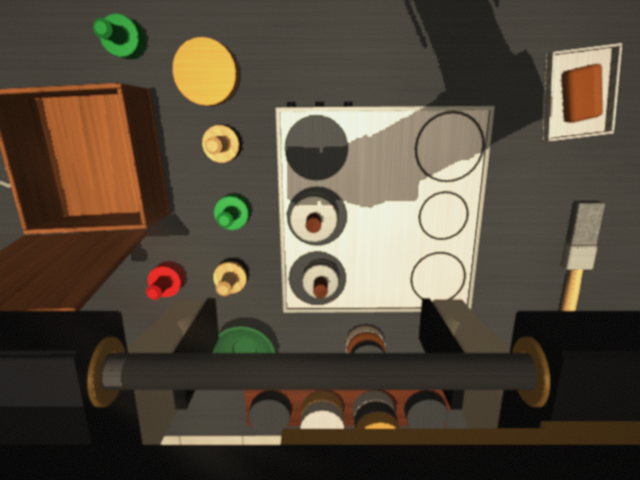

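View pics/top1.png

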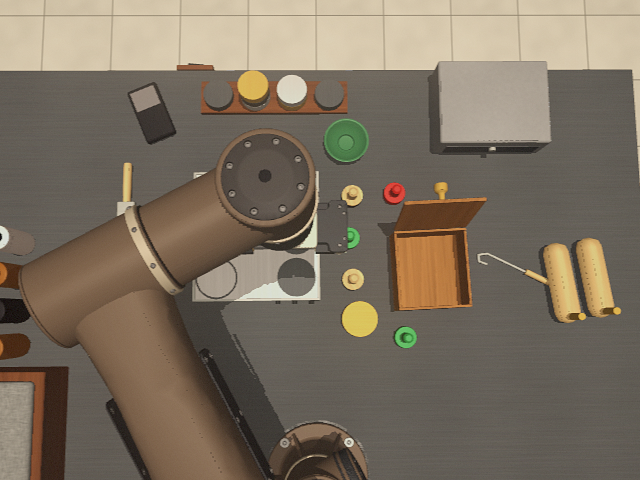

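The now-visible area holds no third dauber: only (352,196) and (353,280) are natural. Next are the ring centres and both pot slides, re-measuring each pot before its grasp.

```bash
python3 - <<'E'
from h import *
def rings(im,C,box,th):
    u0,v0,u1,v1=box;g=cv2.cvtColor(im,cv2.COLOR_RGB2GRAY)[v0:v1,u0:u1]
    g=cv2.resize(g,None,fx=4,fy=4,interpolation=cv2.INTER_CUBIC)
    m=cv2.adaptiveThreshold(g,255,cv2.ADAPTIVE_THRESH_MEAN_C,cv2.THRESH_BINARY_INV,61,12)
    cs,h=cv2.findContours(m,cv2.RETR_CCOMP,cv2.CHAIN_APPROX_NONE)
    for c in cs:
        (x,y,w,hh)=cv2.boundingRect(c)
        if min(w,hh)<80 or max(w,hh)/min(w,hh)>1.3: continue
        Q=np.array([ray((a+.5)/4-.5+u0,(b+.5)/4-.5+v0,.014,C)[:2] for a,b in c[:,0]])
        (cx,cy),(a,b),_=cv2.fitEllipse((Q*1000).astype(np.float32))
        print(round(cx,1),round(cy,1),round(a,1),round(b,1))
print('top');rings(np.load('/tmp/top.npz')['im'],cam('top'),(194,172,246,303),0)
Z=np.load('/tmp/w1.npz');C=cam('wrist',(np.array(robot.read_position()),np.array(robot.read_tcp_rot())))
print('wrist');rings(Z['im'],C,(404,104,496,312),0)
P=Z['P']
for b in [(.6463,-.086),(.4463,-.086)]:print(knob(P,b,.05,.09))
E
```

```text
top
452.1 236.8 99.6 101.2
451.6 236.7 90.9 91.2
551.8 237.4 76.5 76.7
551.7 237.3 66.5 66.8
651.6 237.9 88.2 88.6
651.8 238.0 78.6 78.7
wrist
662.5 241.7 89.0 109.3
655.3 239.1 78.5 79.1
555.2 238.3 76.5 76.8
555.1 238.3 66.7 66.9
462.9 232.5 94.8 135.9
451.9 236.4 86.0 89.8
[ 6.49126663e-01 -8.59520732e-02  2.31000000e+02]
[ 4.49369093e-01 -8.54137649e-02  2.72000000e+02]
```

```bash
cat >> h.py <<'E'
def look(xy,zlo,zhi,h=.3,off=.12):
    robot.goto([xy[0]-off,xy[1],h],R)
    im,d,C,P=wrist();k=knob(P,xy,zlo,zhi);print('look',xy,k,'t',robot.read_t());return k
def slide(xy,ztop_lid,path):
    z=.014+ztop_lid+.005
    robot.move_gripper(.5)
    robot.goto([xy[0],xy[1],z+.08],R); robot.servo_line([xy[0],xy[1],z],speed=.1)
    f0=np.array(robot.read_force());robot.move_gripper(0.)
    print('w',robot.read_grip_width()*88,'dF',(np.array(robot.read_force())-f0).round(2))
    for p in path:
        robot.servo_line([p[0],p[1],z],speed=.07);print(np.round(robot.read_position(),4),(np.array(robot.read_force())-f0).round(2))
    robot.move_gripper(.5);robot.servo_line([p[0],p[1],z+.1],speed=.15)
E
python3 - <<'E'
from h import *
k=look((.648,.0535),.066,.09)
x,y=(k[0]+.647)/2 if abs(k[0]-.648)<.006 else k[0]-.001,k[1]
slide((x,y),.028,[(.65,.14),(.5535,.238)])
print(robot.read_t())
k=look((.549,.044),.066,.1)
print(knob(wrist()[3],(.5535,.238),.066,.09))
E
```

```text
look (0.648, 0.0535) [6.49142980e-01 5.36888203e-02 3.77000000e+02] t 4.6
w 21.328099537076177 dF [-0.49 -0.37  2.14]
[0.6503 0.1413 0.0474] [ 0.71 -0.31  4.79]
[0.5536 0.2386 0.0473] [ 0.38 -0.68  6.13]
12.7583
look (0.549, 0.044) [5.50205085e-01 4.39019143e-02 4.79000000e+02] t 13.8833
None
```

```bash
python3 - <<'E'
from h import *
slide((.549,.044),.037,[(.653,.12),(.6535,.2383)])
robot.goto([.48,.2,.40],R)
im,d,C,P=wrist();save('w2',im)
print(knob(P,(.5535,.238),.066,.095),knob(P,(.6535,.238),.066,.1),robot.read_t())
E
```

```text
w 21.562745907723087 dF [0.15 0.27 3.31]
[0.6531 0.1198 0.0564] [-1.04 -0.52  5.4 ]
[0.6539 0.2387 0.0564] [ 0.39 -0.44  5.27]
[5.54628564e-01 2.39681074e-01 2.58000000e+02] [6.54621156e-01 2.40085255e-01 3.10000000e+02] 22.925
```

View pics/w2.png

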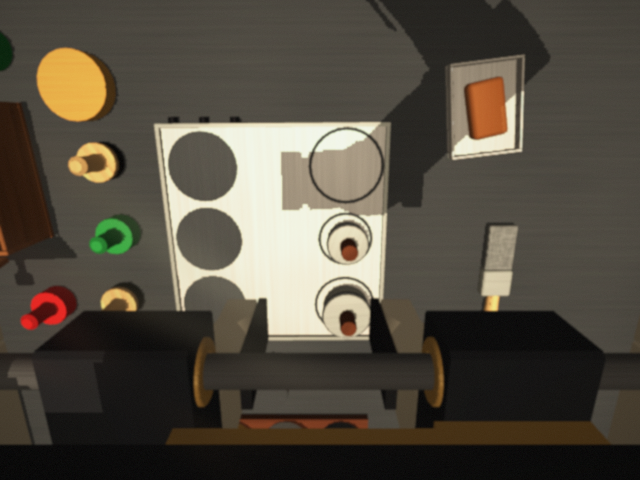

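Both pots stand inside their rings. The small knob is at (0.555, 0.240) and the medium at (0.655, 0.240). Now dauber 1.

```bash
cat >> h.py <<'E'
R2=np.array([[0,1.,0],[1,0,0],[0,0,-1]])
def grasp(xy,Ro):
    robot.move_gripper(.5);robot.goto([*xy,.13],Ro);robot.servo_line([*xy,.033],speed=.1)
    robot.move_gripper(0.);print('w',robot.read_grip_width()*88,'F',robot.read_finger_force())
    robot.servo_line([*xy,.19],speed=.15)
def place(xy):
    robot.goto([*xy,.19],R);robot.servo_line([*xy,.075],speed=.12)
    robot.servo_line([*xy,.0405],speed=.04);print(np.round(robot.read_force(),1),robot.read_grip_width())
    robot.move_gripper(.4);robot.servo_line([*xy,.19],speed=.15);print('t',robot.read_t())
E
python3 - <<'E'
from h import *
robot.goto([.40,-.05,.35],R)
im,d,C,P=wrist()
k0=knob(P,(.648,-.086),.05,.09);k1=knob(P,(.448,-.086),.05,.09);print(k0,k1)
print(robot.read_qpos(),robot.ik([.648,-.086,.13],R2))
assert k1 is not None
grasp((k1[0]-.001,k1[1]),R)
place((.432,-.2975))
E
```

```text
[ 6.52839716e-01 -8.60144120e-02  1.27000000e+02] [ 4.48573327e-01 -8.58844179e-02  3.45000000e+02]
[ 2.13587129e+01 -9.93538814e+00 -1.77807855e+01  3.36494615e-03
 -8.21607900e+01 -1.11321164e+02] [  9.50262127  22.67124581  -9.35845727   0.         -57.97029692
 170.49737873]
w 21.335118532409282 F 30.000681281089783
[ 0.2  0.5 -0.7] 0.24598942435343418
t 32.6083
```

```bash
cat >> h.py <<'E'
def Ryaw(a):
    s,c=np.sin(np.radians(a)),np.cos(np.radians(a));return np.array([[-c,s,0],[s,c,0],[0,0,-1.]])
E
python3 - <<'E'
from h import *
robot.goto([.5,-.06,.32],R)
im,d,C,P=wrist()
k0=knob(P,(.648,-.086),.05,.09);print(k0)
R7=Ryaw(70);print(robot.ik([.648,-.086,.13],R7),robot.ik([.648,-.086,.033],R7))
assert k0 is not None and np.hypot(k0[0]-.649,k0[1]+.086)<.008
assert robot.ik([.648,-.086,.033],R7)[5]<-150
xy=(k0[0]-.001,k0[1])
grasp(xy,R7)
robot.servo_line([.45,-.086,.19],speed=.2)
place((.432,-.2315))
robot.goto([.40,-.10,.42],R)
im,d,C,P=wrist();save('w3',im)
t,dt=robot.grab_frame('top');save('top2',t);np.savez('/tmp/top2',im=t,d=dt)
print(robot.read_t())
E
```

```text
[ 6.48618788e-01 -8.64593087e-02  3.77000000e+02]
[   9.50262127   22.67124581   -9.35845727    0.          -57.97029692
 -169.50262127] [   9.50262127   28.43228598  -14.67254488    0.          -46.89516914
 -169.50262127]
w 21.676753438650014 F 30.0001922249794Traceback (most recent call last):
  File "<stdin>", line 10, in <module>
rig.Unreachable: the arm cannot follow that straight line within its joint ranges
```

```bash
python3 - <<'E'
from h import *
try: robot.servo_line([.57,-.02,.22],ori=Ryaw(45),speed=.15)
except robot.Unreachable: print('alt');robot.goto([.57,-.02,.22],Ryaw(45))
robot.goto([.43,-.09,.22],R)
place((.432,-.2315))
robot.goto([.40,-.10,.42],R)
im,d,C,P=wrist();save('w3',im)
t,dt=robot.grab_frame('top');save('top2',t);np.savez('/tmp/top2',im=t,d=dt)
print(robot.read_t())
E
```

```text
[ 0.1 -1.1 -0.6] 0.24077999533999733
t 44.15
45.2917
```

View pics/w3.png

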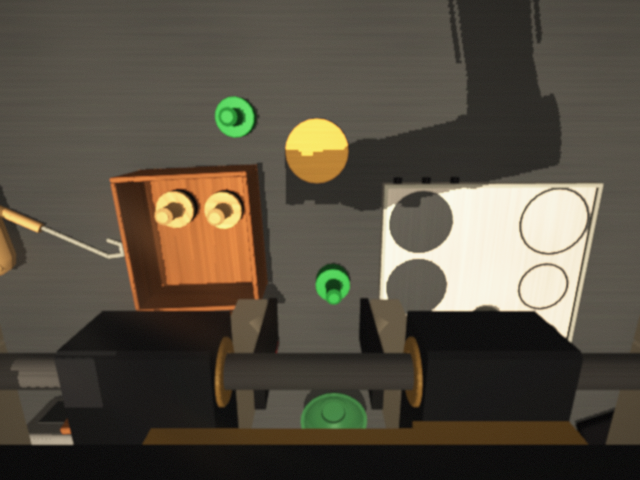

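View pics/top2.png

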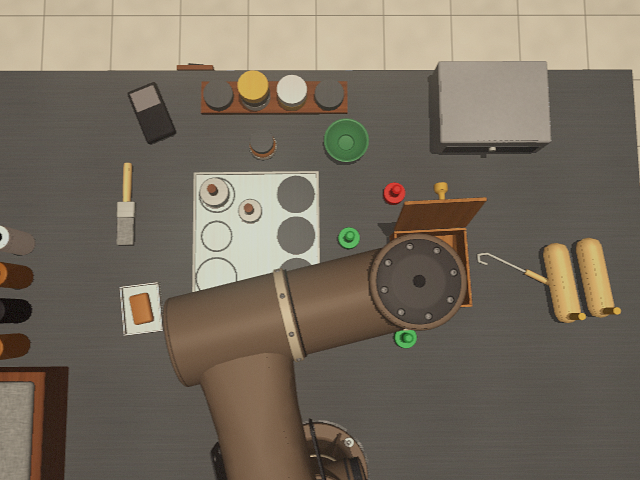

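Both daubers stand in the case, but the small pot has been knocked out of its ring to about (250,210) in the top view. I slide it back.

```bash
python3 - <<'E'
from h import *
Z=np.load('/tmp/top2.npz');P=pts(Z['d'],cam('top'))[195:225,235:268]
q=P.reshape(-1,3);q=q[q[:,2]>.062];xy=(q.max(0)+q.min(0))[:2]/2;print(xy,q[:,2].max())
k=look((xy[0]+.001,xy[1]),.064,.09)
assert k is not None
slide(((k[0]+xy[0])/2,k[1]),.028,[(.5535,.238)])
robot.goto([.40,-.0,.42],R)
t,dt=robot.grab_frame('top');save('top3',t);np.savez('/tmp/top3',im=t,d=dt)
P=pts(dt,cam('top'))
for n,c in dict(s=(.552,.238),m=(.653,.2385)).items(): print(n,knob(P,c,.066,.1,.03),knob(P,c,.03,.06,.06))
l=P[180:235,385:495].reshape(-1,3);l=l[(l[:,2]>.11)&(np.abs(l[:,0]-.59)<.06)]
print('lid',robot.read_t());
for z in (.13,.17,.21,.25):
    s=l[np.abs(l[:,2]-z)<.01];print(z,s.mean(0).round(4),s[:,1].min().round(3),s[:,1].max().round(3),len(s))
E
```

```text
[0.49527118 0.0849306 ] 1.4576378325633903
look (np.float64(0.49627118110166124), np.float64(0.08493059999924128)) None t 46.2333Traceback (most recent call last):
  File "<stdin>", line 5, in <module>
AssertionError
```

```bash
python3 - <<'E'
from h import *
Z=np.load('/tmp/top2.npz');P=pts(Z['d'],cam('top'))[195:225,235:268]
q=P.reshape(-1,3);q=q[(q[:,2]>.066)&(q[:,2]<.1)];xy=(q.max(0)+q.min(0))[:2]/2;print(xy,q[:,2].max())
k=look((xy[0]+.001,xy[1]),.066,.09)
assert k is not None and abs(k[0]-xy[0])<.008
slide(((k[0]+xy[0])/2,k[1]),.028,[(.5535,.238)])
robot.goto([.40,-.0,.42],R)
t,dt=robot.grab_frame('top');save('top3',t);np.savez('/tmp/top3',im=t,d=dt)
P=pts(dt,cam('top'))
for n,c in dict(s=(.552,.238),m=(.653,.2385)).items(): print(n,knob(P,c,.066,.1,.03),knob(P,c,.03,.06,.06))
l=P[180:235,385:495].reshape(-1,3);l=l[(l[:,2]>.11)&(np.abs(l[:,0]-.59)<.06)]
print('lid',robot.read_t());
for z in (.13,.17,.21,.25):
    s=l[np.abs(l[:,2]-z)<.01];print(z,s.mean(0).round(4),s[:,1].min().round(3),s[:,1].max().round(3),len(s))
E
```

```text
[0.60926853 0.15650613] 0.08284794553061658
look (np.float64(0.6102685280291175), np.float64(0.15650612647990586)) [6.11034677e-01 1.56873974e-01 3.75000000e+02] t 46.8833
w 21.285551051646635 dF [ 0.26 -1.57  2.61]
[0.553  0.239  0.0473] [-0.7  -0.62  5.9 ]
s [ 0.55173938  0.24029644 76.        ] [5.51846352e-01 2.40182958e-01 3.81000000e+02]
m [ 0.65233031  0.23955848 87.        ] [6.51712736e-01 2.39556441e-01 5.90000000e+02]
lid 54.1583
0.13 [ 0.5627 -0.2546  0.13  ] -0.34 -0.176 199
0.17 [ 0.5693 -0.2571  0.1695] -0.34 -0.175 221
0.21 [ 0.5759 -0.2552  0.2102] -0.339 -0.175 233
0.25 [ 0.5929 -0.2555  0.2481] -0.34 -0.175 365
```

View pics/top3.png

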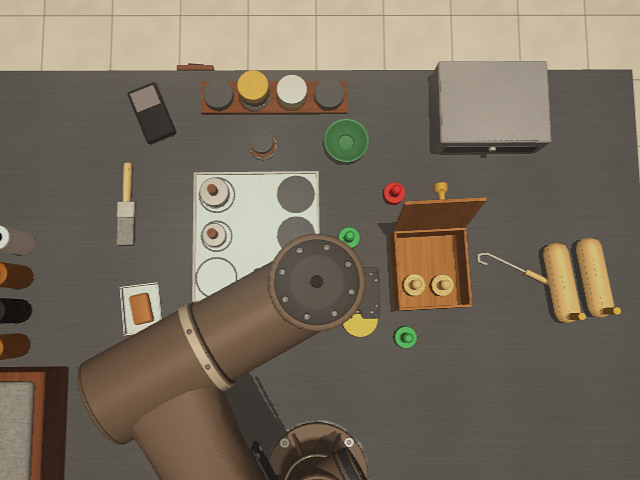

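Everything is in place, so I close the lid. It stands at about 99.5° and the hinge is near x=0.558. I push its outer face beside the knob along the arc, then press down under force control.

```bash
python3 - <<'E'
from h import *
H=np.array([.558,.09]);r=.15;y=-.207
def tcp(th):
    s,c=np.sin(th),np.cos(th);return [H[0]-r*c+.008*s+.0095,y,H[1]+r*s+.008*c]
robot.move_gripper(0.)
robot.goto([.635,y,.40],R);robot.servo_line([.635,y,tcp(1.735)[2]],speed=.15)
f0=np.array(robot.read_force());fs=[]
for th in np.radians(np.arange(102,3,-4)):
    robot.servo_line(tcp(th),speed=.06);f=np.array(robot.read_force())-f0;fs.append(f)
    if np.linalg.norm(f)>30:print('stop',th,f);break
print(np.round(fs,1)[::3].tolist())
p=np.array(tcp(0));p[2]+=.006
for i in range(30):
    robot.servo_line(p,speed=.02);f=np.array(robot.read_force())-f0
    if f[2]>14:break
    p[2]-=.001
print(i,p,f.round(1),robot.read_position(),robot.read_t())
robot.servo_line([p[0],y,.25],speed=.15)
robot.goto([.40,.0,.42],R)
t,dt=robot.grab_frame('top');save('top4',t)
P=pts(dt,cam('top'))
q=P[200:320,385:485].reshape(-1,3);q=q[(q[:,2]>.08)&(q[:,2]<.16)];l=q[q[:,2]<.115]
A=np.c_[l[:,:2],np.ones(len(l))];print('plane',np.linalg.lstsq(A,l[:,2],rcond=None)[0].round(4),l.mean(0).round(4),np.ptp(l,axis=0).round(3))
for n,c in dict(s=(.552,.238),m=(.653,.2385)).items(): print(n,knob(P,c,.066,.1,.03))
E
```

```text
[[0.4, -0.3, 0.5], [1.5, 0.7, 0.2], [0.0, -0.1, -0.5], [0.1, 0.6, -0.7], [0.1, -0.3, 0.3], [0.4, -0.1, 0.6], [-0.0, 0.2, 0.4], [-0.0, -0.4, 1.7], [-0.1, 0.9, 0.6]]
7 [ 0.4175 -0.207   0.097 ] [-5.9  4.5 20.4] [ 0.41756983 -0.2070633   0.09853247] 68.2917
plane [-0.0021 -0.0038  0.0978] [ 0.4668 -0.2614  0.0978] [0.187 0.173 0.03 ]
s [ 0.55164951  0.24053165 78.        ]
m [ 0.65232234  0.2393581  87.        ]
```

View pics/top4.png

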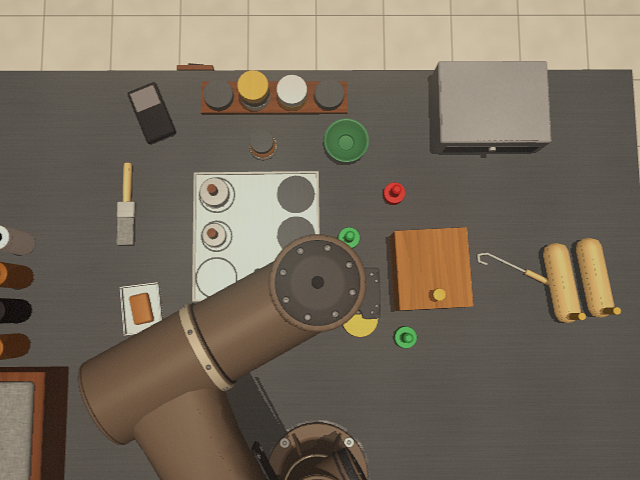

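The lid is flat: its plane has no measurable tilt and sits at 98 mm, which is fully closed. The pots are in their rings, within 3 mm of centre. Handing in.

```bash
python3 -c "
from rig import robot
print(robot.job_done(),robot.read_t())"
```

```text
the job is handed in; nothing more can be done
the job is handed in; nothing more can be done
```

I handed the job in (no verdict was shown): both pots stand in their own rings (the small one was knocked out once and slid back), both daubers stand bristles down in the case, and the lid is fully closed.

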